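Slide the stamp pad aside and touch-open the ring box

TASK

Two identical grey ring boxes stand on the desk, and a stamp-pad tin lies on the push-to-open lid of one of them. With the fingertips, without gripping or lifting anything, slide that tin sideways off the lid so that it lies wholly on the fixed ledge of the same box, then press the front edge of the cleared lid to release its catch and let the spring leave it ajar. Keep the other box shut and leave the stamp, glue bottle, mug and stapler alone.

Things in the scene. Friction and masses are not known exactly. Their poses are not given: they have to be found in the camera images.
- box_a: The ring box with the stamp-pad tin on its lid. Grey steel, fixed, 160 mm (its x, front to back) by 250 mm (its y) by 90 mm high; origin at the centre of its underside, front to -x. Top, seen from the robot: right, the bare aluminium push-to-open lid (box y -121 to +3 mm, x -80 to +56 mm); left, a fixed ledge; behind the lid a fixed strip. All flush at 90 mm.
- box_a_ledge (a point): Centre of the upper face of that box's fixed ledge, axes as the box's. Flat, with a thin dark mat, 150 mm (x) by 114 mm (y), level with the lid, with an 8 mm high, 5 mm thick rim on its front, rear and left (+y) sides, and open towards the lid (-y).
- box_a_lid (a joint): Angle (rad) of that box's lid: 0 shut and latched, below 0 pressed in (hard stop -0.055), 0.45 fully ajar (a stop). Hinge along the box's y at the lid's rear edge; the front edge rises. A spring lifts it; a hidden touch catch under the middle of the front edge holds it shut. Once freed, the catch does not take hold again: pressing then only holds the lid down meanwhile.
- box_a_press (a point): Where to press: on the upper face of that box's lid, 14 mm behind the middle of its front edge; moves with the lid. About 3 mm down (4 to 5 N; hard stop at about 7 mm) frees the catch; as the finger goes up the lid follows it and stays ajar, this point then about 53 mm higher than when shut.
- box_b: The other ring box, of the same make and size: no tin on its lid, a wooden stamp on its ledge. Origin at the centre of its underside. It must stay shut.
- box_b_lid (a joint): Angle (rad) of the other box's lid, the same mechanism; it must stay shut at 0.
- pad: Stamp-pad tin, a flat rectangular case, black base and steel top, 80 mm (its x) by 60 mm (its y) by 24 mm high, about 0.16 kg; origin at the centre of its underside. It starts about the middle of the lid, within about 10 degrees of square to the box, and slides easily over lid and ledge.
- pad_c0 (a point): Corner of the tin's underside, -40, -30 mm from its origin along its x, y.
- pad_c1 (a point): Corner of the tin's underside, -40, 30 mm from its origin along its x, y.
- pad_c2 (a point): Corner of the tin's underside, 40, -30 mm from its origin along its x, y.
- pad_c3 (a point): Corner of the tin's underside, 40, 30 mm from its origin along its x, y.
- stamp: Bystander: turned wooden stamp, 34 mm across, 63 mm tall, upright on the other box's ledge; origin at the centre of its underside.
- glue: Bystander: white glue bottle, 38 mm across, 95 mm tall, on the desk behind the boxes; origin at the centre of its underside.
- mug: Bystander: white mug, 80 mm across, 90 mm tall, on the desk behind the boxes; origin at the centre of its underside.
- stapler: Bystander: stapler, 34 x 120 x 45 mm, on the desk behind the boxes; origin at the centre of its underside.

How it is judged:
By the outcome, as a careful person would: the job done as asked, in the order asked, and still so for the second after the job is handed in, with the robot touching nothing.
It also fails if it takes over 48 s, if anything falls off the work surface, if the arm or the gripper's body presses on something with over 40 N, if the wrist force passes 120 N, or if a joint passes its speed limit or range.

ROBOT

A 6-joint arm with a two-finger parallel gripper is mounted at the origin on the work surface. World frame = base frame: x ahead of the robot, y to its left, z up, the work surface at z = 0. Lengths are in m, angles in rad, forces in N, time in s.
With the tool pointing down it reaches from about 0.35 to 0.85 m from the base axis. Payload 8.1 kg.
Tool frame: the origin (TCP) lies at the very end of the fingers, on their centre line; the grasp point (between the pads) lies 19 mm behind it; x points along the fingers, y is the direction in which the jaws open and shut, and the axes are right-handed (so a half turn about x gives the same grasp; the last joint's range is limited). The gripper opens to 93 mm and grips with 3 to 60 N. Pads are 15 mm wide; open, the fingers measure 128 mm over their backs; the gripper's body (75 mm by 188 mm) begins 65 mm behind the grasp point.
Start: joints at [1.019, 0.13, 1.488, -0, 1.523, -0.085], TCP at [0.27, 0.536, 0.19] pointing down, gripper open.
Joint ranges: [-2.96, 2.96], [-0.89, 2.26], [0.02, 2.5], [-1.34, 4.48], [0, 2.73], [-2.66, 2.66]. Speed limits (rad/s): [2.39, 2.39, 2.79, 3.14, 3.14, 3.14].

INTERFACE

Orientations are given as a rotation vector (axis times angle).
In Python, from plant import * gives the robot as it stands. The module is installed in compiled form; this text tells all that it offers.
- The arm moves only by the tool apply_moves, never from a script. Its argument "series" is a list of rows, each an object with "jaw": the gripper's target within -1 to 1 (shut at 1, half-way at 0, fully open at -1); "linear": the shift along the tool's x, y, z normalised to -1 to 1, where 1 is 0.6 m, a list of three; "roll": the turn about the tool's x normalised to -1 to 1, where 1 is 30 degrees. A call has 1 to 20 rows; each row is the pose to reach, as a shift and turn from the pose measured when the call began, along the tool's axes at that moment; what a row does not reach only later rows make up. A row lasts 1/8 s, in which the tool goes at most 62.5 mm and 10.7 degrees, less where a joint would pass 70% of its speed; a pose out of reach is approached as far as the arm can. A call with a number of a shift or a turn outside -1 to 1 is refused whole. A call with a gripper value outside its range is refused whole. The fingers move at their own pace and stop on an object; "force" is the grip in N (left out, the last holds). Time passes only in rows, so rows that repeat a pose let the fingers close. It gives the time, the measured TCP pose, the force and the opening at its end, in the units of the state.
- read_state(): the state, without advancing time (a new reading comes with each control period).
- read_camera(name): name is "scene" or "side" or "wrist"; returns a dict with "pixels" (420x560x3 uint8, blue, green, red), "intrinsics" (3x3 intrinsics, pixels), "D" ([k1, k2, p1, p2, k3] as OpenCV has them; the pictures are not rectified), "rvec" (rotation vector, rad) and "tvec" (3), from world to camera coordinates, as OpenCV has them; the wrist camera has in their place "tool_from_camera" (4x4, takes a point from camera to tool coordinates, whose origin is the TCP and whose axes are the tool frame's). Camera axes: x right, y down, z forward; pixel columns grow to the right and rows downward; lengths in m; the calibration is good to about 2 mm. A picture is of the moment at which its call begins: read the wrist's pose just before it. There is no depth.
- close_job(): hands the job in, once; it reports no verdict.
The state is a dict: "t": time; "q": joint angles; "dq": joint speeds; "joint_torque": joint torques, N m; "tool_pos": TCP position; "orientation": TCP orientation; "force": force on the tool from outside, world axes, zero at the start; "wrist_torque": the same for the moment, N m; "opening": finger opening in m.
Only numpy, scipy, OpenCV 4.12 (cv2) and the standard library are available. Lean on these libraries where they do the work, as an engineer would, in place of code of your own. Each camera call takes 0.05 s, during which the arm holds its last target. There are 200 camera calls.

## Working session

There is one attempt and no reset: what is moved stays moved. The work goes in short steps, Python scripts to look and compute and a tool call to move; the robot and the scene stay as the last step left them, time stands still between calls to the robot, and variables do not carry over. Pictures are saved under pics/ and viewed, about 8 in all and at most 12, crops included, and the job is handed in when it is done.

Besides the shell and the picture viewer there is one more tool, called as name(argument=value, ...) on one line, values as JSON. apply_moves: Moves the arm, as the interface text tells. Its arguments: {"type":"object","properties":{"series":{"type":"array"},"force":{"type":"number"}},"required":["series"]}

```bash
mkdir -p pics; cat > h.py <<'E'
import numpy as np, cv2
from plant import *
from scipy.spatial.transform import Rotation as R
def snap(n,f):
    s=read_state(); c=read_camera(n); cv2.imwrite('pics/'+f+'.png',c['pixels'])
    if n=='wrist':
        T=np.eye(4);T[:3,:3]=R.from_rotvec(s['orientation']).as_matrix();T[:3,3]=s['tool_pos'];M=T@np.array(c['tool_from_camera'])
    else:
        W=np.eye(4);W[:3,:3]=cv2.Rodrigues(np.array(c['rvec'],float))[0];W[:3,3]=np.ravel(c['tvec']);M=np.linalg.inv(W)
    np.savez('pics/'+f+'.npz',K=c['intrinsics'],D=np.ravel(c['D']),M=M); return s
def ray(f,uv,z):
    d=np.load('pics/'+f+'.npz'); p=cv2.undistortPoints(np.array(uv,float).reshape(-1,1,2),d['K'],d['D']).reshape(-1,2)
    v=np.c_[p,np.ones(len(p))]@d['M'][:3,:3].T; o=d['M'][:3,3]
    return o+v*((z-o[2])/v[:,2])[:,None]
def proj(f,P):
    d=np.load('pics/'+f+'.npz'); W=np.linalg.inv(d['M'])
    return cv2.projectPoints(np.array(P,float).reshape(-1,3),cv2.Rodrigues(W[:3,:3])[0],W[:3,3],d['K'],d['D'])[0].reshape(-1,2)
E
python3 - <<'E'
from h import *
s=snap('scene','s1');snap('side','d1');snap('wrist','w1')
print(s['t'],s['tool_pos'],s['orientation'],s['opening'],s['force'],R.from_rotvec(s['orientation']).as_matrix().round(3))
for f in('s1','d1','w1'):print(np.load(f'pics/{f}.npz')['M'].round(3))
cv2.imwrite('pics/m1.png',np.hstack([cv2.resize(cv2.imread(f'pics/{f}.png'),(400,300)) for f in('d1','w1')]))
E
```

```text
0.0 [0.26966196 0.53529414 0.18863247] [ 0.36468712  1.54020128 -0.36738948] 0.09319611238384098 [ 1.03829535 -0.91102763 -0.48045198] [[-0.001  0.45   0.893]
 [-0.002  0.893 -0.45 ]
 [-1.    -0.002 -0.   ]]
[[-0.845  0.366 -0.391  1.04 ]
 [ 0.535  0.597 -0.598  0.651]
 [ 0.014 -0.714 -0.7    0.869]
 [ 0.     0.     0.     1.   ]]
[[ 0.98  -0.148  0.135  0.514]
 [-0.2   -0.728  0.656 -0.545]
 [ 0.002 -0.669 -0.743  0.703]
 [ 0.     0.     0.     1.   ]]
[[ 0.449  0.856  0.255  0.199]
 [ 0.893 -0.43  -0.13   0.572]
 [-0.001  0.286 -0.958  0.384]
 [ 0.     0.     0.     1.   ]]
```

View pics/s1.png

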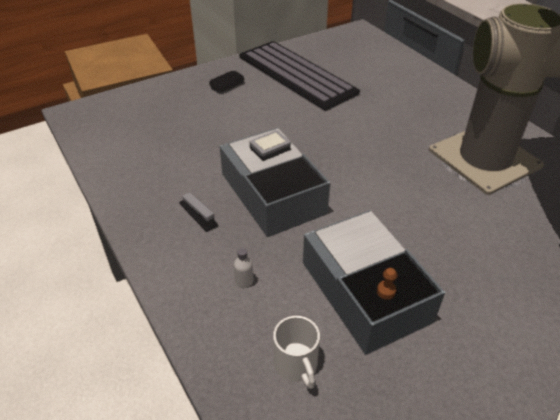

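View pics/m1.png

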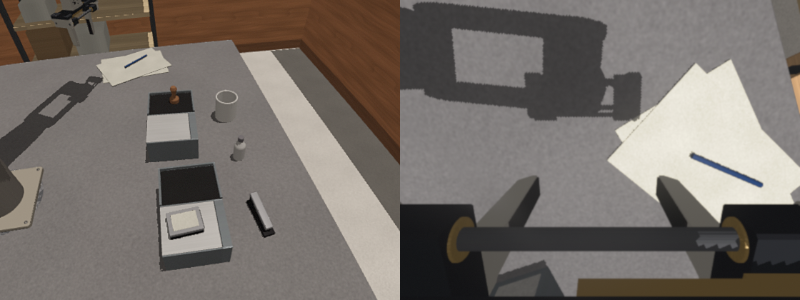

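The scene view shows box A, with the tin, at about (272,180) and box B, with the stamp, at about (370,275). In the side view, box A's lid and tin are at native pixel (260,310). I'll enlarge the side view for corner measurements.

```bash
python3 - <<'E'
from h import *
i=cv2.imread('pics/d1.png');cv2.imwrite('pics/d1c.png',cv2.resize(i[220:385,205:355],None,fx=3.6,fy=3.6,interpolation=cv2.INTER_CUBIC))
E
```

```text
(no output)
```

View pics/d1c.png

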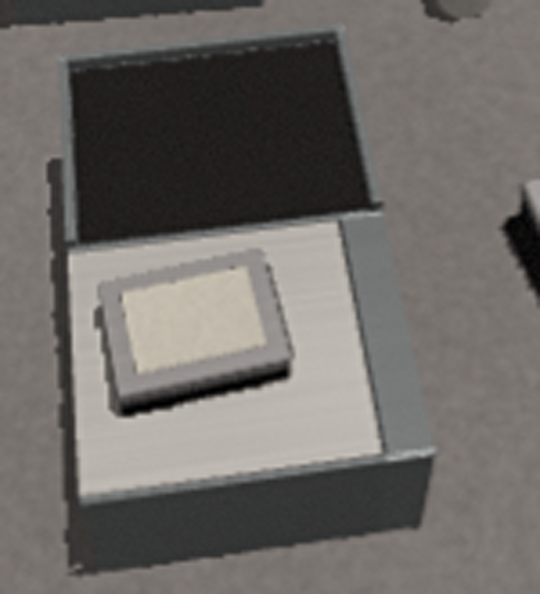

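```bash
python3 - <<'E'
from h import *
def P(c,z): return ray('d1',np.array(c)/3.6+[205,220]-0.36,z)
top=P([(80,500),(433,453),(384,455),(340,221),(68,248)],.09); rim=P([(342,28),(62,60)],.098)
print(top.round(4),rim.round(4),sep='\n')
model=np.array([[-80,-125],[80,-125],[56,-121],[56,3],[-80,3],[80,125],[-80,125]])/1e3
X=np.r_[top,rim][:,:2]
A=X-X.mean(0);B=model-model.mean(0);a=np.arctan2((B[:,0]*A[:,1]-B[:,1]*A[:,0]).sum(),(A*B).sum())
Rm=np.array([[np.cos(a),-np.sin(a)],[np.sin(a),np.cos(a)]]);t=X.mean(0)-Rm@model.mean(0)
print('box',t,np.degrees(a),((X-t)@Rm-model).round(4))
tin=P([(100,285),(262,252),(290,358),(120,400)],.114)[:,:2];tb=(tin-t)@Rm
print(tin,tb,tb.mean(0)); print([np.linalg.norm(tin[i]-tin[(i+1)%4]) for i in range(4)])
# box a from scene: check
C=np.array([[-80,-125],[80,-125],[80,125],[-80,125]])/1e3@Rm.T+t
print(proj('s1',np.c_[C,[.09,.09,.098,.098]]))
print('press',Rm@[-.066,-.059]+t)
E
```

```text
[[ 0.4697 -0.2941  0.09  ]
 [ 0.6285 -0.3041  0.09  ]
 [ 0.6066 -0.3005  0.09  ]
 [ 0.6144 -0.1761  0.09  ]
 [ 0.4773 -0.1646  0.09  ]]
[[ 0.642  -0.0585  0.098 ]
 [ 0.486  -0.0503  0.098 ]]
box [ 0.5571126  -0.17590329] -3.534995855122017 [[ 0.      0.0017]
 [-0.0008  0.0015]
 [ 0.0011 -0.0003]
 [ 0.0012  0.0003]
 [-0.0003  0.0034]
 [-0.0025 -0.0026]
 [ 0.0013 -0.004 ]]
[[ 0.49162416 -0.20250246]
 [ 0.56993776 -0.20001339]
 [ 0.57211704 -0.25687723]
 [ 0.49379557 -0.26193104]] [[-0.06372378 -0.03058647]
 [ 0.01428734 -0.02327345]
 [ 0.0199686  -0.07989473]
 [-0.05789225 -0.08976808]] [-0.02184002 -0.05588068]
[np.float64(0.0783531427726098), np.float64(0.0569055816679622), np.float64(0.07848435851762695), np.float64(0.0594682316448329)]
[[276.92593988 127.37295652]
 [218.39771564 145.28603184]
 [264.84740388 205.79652512]
 [329.24219418 182.52623633]]
press [ 0.48760034 -0.23072159]
```

```bash
cat >> h.py <<'E'
BA=np.radians(-3.5); BT=np.array([.5571,-.1759])
RB=np.array([[np.cos(BA),-np.sin(BA)],[np.sin(BA),np.cos(BA)]])
def goto(bx,by,z,yaw=-3.5):
    s=read_state(); M=R.from_rotvec(s['orientation']).as_matrix()
    w=np.r_[RB@[bx,by]+BT,z]; d=M.T@(w-s['tool_pos'])/.6
    y=np.degrees(np.arctan2(M[1,1],M[0,1]))
    b=(np.array(s['tool_pos'][:2])-BT)@RB
    print('t',s['t'],'box xy',b.round(4),'z',round(s['tool_pos'][2],4),'yaw',round(y,2),'F',np.round(s['force'],2),'-> lin',d.round(4),'roll',round((y-yaw)/30,3))
E
python3 -c "
from h import *
goto(-.02,-.113,.25)"
```

```text
t 0.15 box xy [-0.3303  0.6924] z 0.1888 yaw 63.26 F [0.43 1.1  0.36] -> lin [-0.1006 -1.0295  1.0049] roll 2.225
```

apply_moves(series=[{"jaw": 0.3,"linear": [-0.1,0,0],"roll": 0},{"jaw": 0.3,"linear": [-0.1,-0.1,0.1],"roll": 0.2},{"jaw": 0.3,"linear": [-0.1,-0.2,0.2],"roll": 0.4},{"jaw": 0.3,"linear": [-0.1,-0.3,0.3],"roll": 0.6},{"jaw": 0.3,"linear": [-0.1,-0.4,0.4],"roll": 0.8},{"jaw": 0.3,"linear": [-0.1,-0.5,0.5],"roll": 1},{"jaw": 0.3,"linear": [-0.1,-0.6,0.6],"roll": 1},{"jaw": 0.3,"linear": [-0.1,-0.7,0.7],"roll": 1},{"jaw": 0.3,"linear": [-0.1,-0.7,0.7],"roll": 1},{"jaw": 0.3,"linear": [-0.1,-0.7,0.7],"roll": 1},{"jaw": 0.3,"linear": [-0.1,-0.7,0.7],"roll": 1}])

```text
t: 1.52
tool_pos: [0.456, -0.0316, 0.249]
orientation: [0.773, 1.429, -0.776]
force: [1.6, 0.3, 1.2]
opening: 0.0328
```

```bash
python3 -c "
from h import *
goto(-.02,-.113,.25)"
```

```text
t 1.525 box xy [-0.1097  0.1379] z 0.249 yaw 33.09 F [1.59 0.35 1.21] -> lin [-0.001  -0.1292  0.4249] roll 1.22
```

apply_moves(series=[{"jaw": 0.3,"linear": [0,-0.03,0.1],"roll": 0.3},{"jaw": 0.3,"linear": [0,-0.06,0.2],"roll": 0.6},{"jaw": 0.3,"linear": [0,-0.09,0.3],"roll": 0.9},{"jaw": 0.3,"linear": [0,-0.129,0.425],"roll": 1},{"jaw": 0.3,"linear": [0,-0.129,0.425],"roll": 1},{"jaw": 0.3,"linear": [0,-0.129,0.425],"roll": 1},{"jaw": 0.3,"linear": [0,-0.129,0.425],"roll": 1}])

```text
t: 2.4
tool_pos: [0.5302, -0.2865, 0.2492]
orientation: [1.168, 1.235, -1.17]
force: [-0.1, 0.4, 0.7]
opening: 0.0325
```

```bash
python3 -c "
from h import *
goto(-.02,-.113,.13)"
```

```text
t 2.4 box xy [-0.02   -0.1121] z 0.2492 yaw 3.12 F [-0.07  0.35  0.71] -> lin [0.1987 0.0002 0.0014] roll 0.221
```

apply_moves(series=[{"jaw": 0.3,"linear": [0.09,0,0],"roll": 0.22},{"jaw": 0.3,"linear": [0.17,0,0.001],"roll": 0.22},{"jaw": 0.3,"linear": [0.198,0,0.001],"roll": 0.22},{"jaw": 0.3,"linear": [0.198,0,0.001],"roll": 0.22},{"jaw": 0.3,"linear": [0.198,0,0.001],"roll": 0.22}])

```text
t: 3.02
tool_pos: [0.5315, -0.2878, 0.1333]
orientation: [1.252, 1.177, -1.253]
force: [0.8, 0.3, -0.0]
opening: 0.0326
```

```bash
python3 -c "
from h import *
goto(-.02,-.113,.100)
snap('side','d2');snap('wrist','w2')
i=cv2.imread('pics/d2.png');cv2.imwrite('pics/d2c.png',np.hstack([cv2.resize(i[200:395,190:360],(390,450)),cv2.resize(cv2.imread('pics/w2.png'),(400,450))]))"
```

```text
t 3.025 box xy [-0.0187 -0.1132] z 0.1333 yaw -3.45 F [ 0.77  0.26 -0.01] -> lin [ 0.0554 -0.0023 -0.0005] roll 0.002
```

View pics/d2c.png

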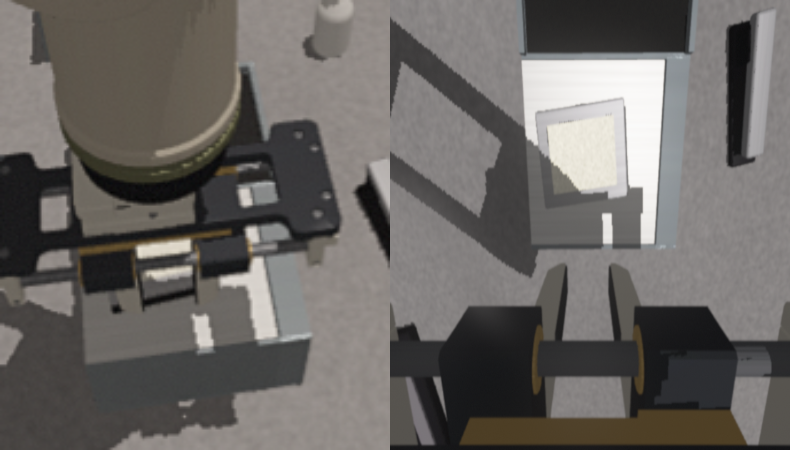

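The wrist view shows the tin at composite (537–627, 98–207) and the lid front to its left. I'll cross-check the tin and lid against the side-camera fix.

```bash
python3 -c "
from h import *
n=lambda c:(np.array(c,float)-[390,0])*[1.4,420/450]
b=lambda c,z:((ray('w2',n(c),z)[:,:2]-BT)@RB).round(4)
t=b([(537,112),(623,98),(627,193),(545,207)],.114);print(t,t.mean(0))
print(b([(531,246),(655,245),(664,60),(522,60)],.09))"
```

```text
[[-0.0636 -0.0275]
 [ 0.0128 -0.0195]
 [ 0.0193 -0.0764]
 [-0.0595 -0.0857]] [-0.02275  -0.052275]
[[-0.0812 -0.1215]
 [ 0.0567 -0.1205]
 [ 0.0544  0.0046]
 [-0.0809  0.0044]]
```

apply_moves(series=[{"jaw": 0.3,"linear": [0.03,-0.003,0],"roll": 0},{"jaw": 0.3,"linear": [0.05,-0.003,0],"roll": 0},{"jaw": 0.3,"linear": [0.055,-0.003,0],"roll": 0},{"jaw": 0.3,"linear": [0.055,-0.003,0],"roll": 0}])

```text
t: 3.62
tool_pos: [0.5294, -0.2878, 0.0994]
orientation: [1.252, 1.177, -1.254]
force: [-0.6, -0.2, 0.1]
opening: 0.0323
```

```bash
python3 -c "
from h import *
goto(-.021,.026,.100)"
```

```text
t 3.625 box xy [-0.0208 -0.1134] z 0.0994 yaw -3.47 F [-0.56 -0.19  0.14] -> lin [-1.500e-03 -2.000e-04 -2.323e-01] roll 0.001
```

apply_moves(series=[{"jaw": 0.3,"linear": [-0.001,0,-0.01],"roll": 0},{"jaw": 0.3,"linear": [-0.001,0,-0.02],"roll": 0},{"jaw": 0.3,"linear": [-0.001,0,-0.03],"roll": 0},{"jaw": 0.3,"linear": [-0.001,0,-0.04],"roll": 0},{"jaw": 0.3,"linear": [-0.001,0,-0.05],"roll": 0},{"jaw": 0.3,"linear": [-0.001,0,-0.06],"roll": 0},{"jaw": 0.3,"linear": [-0.001,0,-0.07],"roll": 0},{"jaw": 0.3,"linear": [-0.001,0,-0.08],"roll": 0},{"jaw": 0.3,"linear": [-0.001,0,-0.09],"roll": 0},{"jaw": 0.3,"linear": [-0.001,0,-0.1],"roll": 0},{"jaw": 0.3,"linear": [-0.001,0,-0.11],"roll": 0},{"jaw": 0.3,"linear": [-0.001,0,-0.12],"roll": 0},{"jaw": 0.3,"linear": [-0.001,0,-0.13],"roll": 0},{"jaw": 0.3,"linear": [-0.001,0,-0.14],"roll": 0},{"jaw": 0.3,"linear": [-0.001,0,-0.15],"roll": 0},{"jaw": 0.3,"linear": [-0.001,0,-0.16],"roll": 0},{"jaw": 0.3,"linear": [-0.001,0,-0.17],"roll": 0},{"jaw": 0.3,"linear": [-0.001,0,-0.18],"roll": 0},{"jaw": 0.3,"linear": [-0.001,0,-0.187],"roll": 0},{"jaw": 0.3,"linear": [-0.001,0,-0.19],"roll": 0}])

```text
t: 6.12
tool_pos: [0.5364, -0.1737, 0.0998]
orientation: [1.252, 1.177, -1.254]
force: [-0.8, 0.4, 0.4]
opening: 0.0327
```

```bash
python3 -c "
from h import *
goto(-.021,.026,.100)
snap('scene','s3')
snap('wrist','w3')
i=cv2.imread('pics/s3.png');cv2.imwrite('pics/s3c.png',np.hstack([cv2.resize(i[100:240,200:350],(400,373)),cv2.resize(cv2.imread('pics/w3.png'),(400,373))]))"
```

```text
t 6.125 box xy [-0.0208  0.0009] z 0.0998 yaw -3.46 F [-0.79  0.38  0.39] -> lin [-0.0004 -0.0002 -0.0418] roll 0.001
```

View pics/s3c.png

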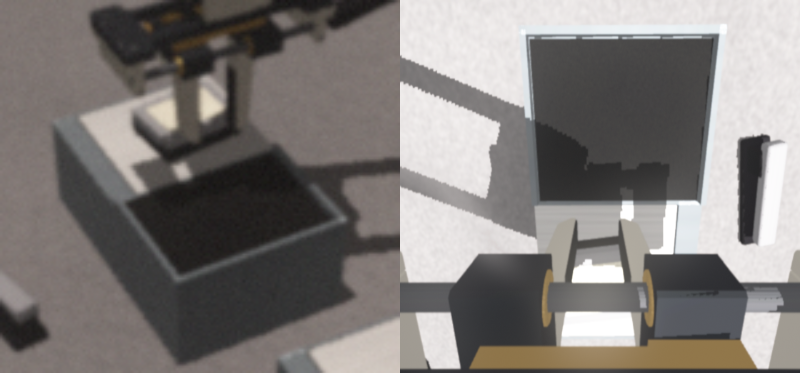

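```bash
python3 -c "
from h import *
s=read_state()
print('tcp px',proj('s3',[s['tool_pos']]),'w',proj('w3',[s['tool_pos']]))
g=lambda c:proj('s3',np.c_[np.array(c)@RB.T+BT,[.114]*len(c)])
old=g([(-.0637,-.0306),(.0143,-.0233),(.02,-.08),(-.058,-.09)])
new=g([(-.061,.0085),(.019,.0085),(.019,.0685),(-.061,.0685)])
print(old,new)
a=cv2.imread('pics/s3.png')[115:185,225:315];b=cv2.imread('pics/s1.png')[115:185,225:315]
cv2.imwrite('pics/s3d.png',np.hstack([cv2.resize(x,None,fx=4.4,fy=6*4.4/6,interpolation=cv2.INTER_CUBIC) for x in(a,b)]))"
```

```text
tcp px [[279.52468913 158.67407223]] w [[276.21689726 241.73014798]]
[[289.28283143 141.38740201]
 [261.20252202 152.52381721]
 [248.39264844 140.1932431 ]
 [275.54428186 129.07725964]] [[296.33875288 150.67210826]
 [265.60370971 160.76172542]
 [277.93237483 175.91768666]
 [309.34188288 165.15214915]]
```

View pics/s3d.png

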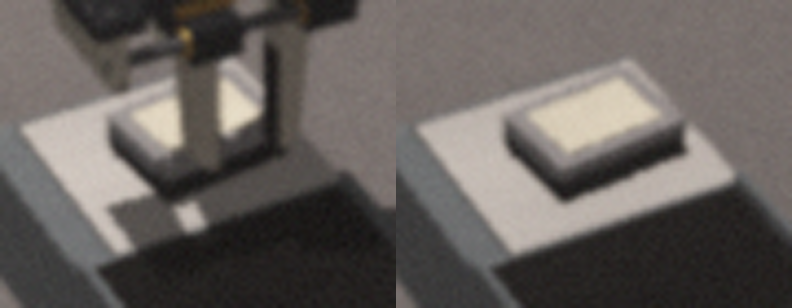

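```bash
python3 -c "
from h import *
s=snap('side','d3');goto(-.02,0,.1)
p=np.array(s['tool_pos']);x=np.array([*(RB@[1,0]),0])
for h in(0,.01,.02,.03):
  for f in('s3','w3','d3'): print(h,f,proj(f,[p+[0,0,h]-.025*x,p+[0,0,h]+.025*x]).round(1).tolist())
a=cv2.imread('pics/w3.png')[200:330,180:380];b=cv2.imread('pics/d3.png')[220:350,200:340]
cv2.imwrite('pics/w3c.png',np.hstack([cv2.resize(a,None,fx=2.3,fy=2.3),cv2.resize(b,None,fx=2.3,fy=2.3)]))"
```

```text
t 6.275 box xy [-0.0209  0.0006] z 0.0998 yaw -3.46 F [-0.16  0.01  0.43] -> lin [-0.0004  0.0014  0.0009] roll 0.001
0 s3 [[289.0, 155.6], [270.0, 161.8]]
0 w3 [[238.2, 241.7], [314.2, 241.8]]
0 d3 [[242.4, 286.2], [270.2, 282.8]]
0.01 s3 [[289.0, 152.2], [269.9, 158.4]]
0.01 w3 [[236.4, 247.8], [316.0, 247.9]]
0.01 d3 [[241.9, 283.2], [270.1, 279.8]]
0.02 s3 [[289.1, 148.7], [269.8, 155.0]]
0.02 w3 [[234.4, 254.6], [317.9, 254.7]]
0.02 d3 [[241.4, 280.1], [269.9, 276.8]]
0.03 s3 [[289.1, 145.3], [269.8, 151.5]]
0.03 w3 [[232.2, 262.1], [320.1, 262.2]]
0.03 d3 [[240.9, 277.0], [269.7, 273.7]]
```

View pics/w3c.png

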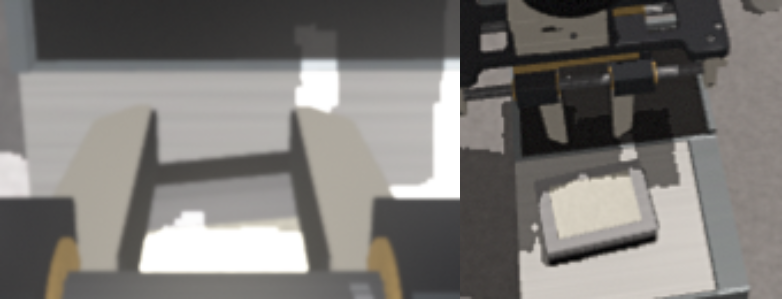

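All three cameras put the physical fingertips about 10–17 mm above the reported TCP height. The fingers therefore passed just over the tin at reported z = 0.100, and the tin did not move. I'll go back and redo the push about 14 mm lower.

apply_moves(series=[{"jaw": 0.3,"linear": [-0.06,0,0],"roll": 0},{"jaw": 0.3,"linear": [-0.06,0,0.06],"roll": 0},{"jaw": 0.3,"linear": [-0.06,0,0.13],"roll": 0},{"jaw": 0.3,"linear": [-0.06,0,0.19],"roll": 0},{"jaw": 0.3,"linear": [-0.04,0,0.19],"roll": 0},{"jaw": 0.3,"linear": [0,0,0.19],"roll": 0},{"jaw": 0.3,"linear": [0.01,0,0.19],"roll": 0},{"jaw": 0.3,"linear": [0.018,0,0.19],"roll": 0},{"jaw": 0.3,"linear": [0.023,0,0.19],"roll": 0},{"jaw": 0.3,"linear": [0.023,0,0.19],"roll": 0}])

```text
t: 7.52
tool_pos: [0.5297, -0.2878, 0.0867]
orientation: [1.252, 1.177, -1.254]
force: [0.0, 0.4, 0.5]
opening: 0.0326
```

```bash
python3 -c "
from h import *
goto(-.021,-.06,.086)"
```

```text
t 7.525 box xy [-0.0205 -0.1134] z 0.0867 yaw -3.45 F [0.02 0.41 0.47] -> lin [ 0.0009 -0.0008 -0.089 ] roll 0.002
```

apply_moves(series=[{"jaw": 0.3,"linear": [0,0,-0.01],"roll": 0},{"jaw": 0.3,"linear": [0,0,-0.02],"roll": 0},{"jaw": 0.3,"linear": [0,0,-0.03],"roll": 0},{"jaw": 0.3,"linear": [0,0,-0.04],"roll": 0},{"jaw": 0.3,"linear": [0,0,-0.05],"roll": 0},{"jaw": 0.3,"linear": [0,0,-0.06],"roll": 0},{"jaw": 0.3,"linear": [0,0,-0.07],"roll": 0},{"jaw": 0.3,"linear": [0,0,-0.08],"roll": 0},{"jaw": 0.3,"linear": [0,0,-0.09],"roll": 0},{"jaw": 0.3,"linear": [0,0,-0.1],"roll": 0},{"jaw": 0.3,"linear": [0,0,-0.11],"roll": 0},{"jaw": 0.3,"linear": [0,0,-0.12],"roll": 0},{"jaw": 0.3,"linear": [0,0,-0.13],"roll": 0},{"jaw": 0.3,"linear": [0,0,-0.14],"roll": 0},{"jaw": 0.3,"linear": [0,0,-0.15],"roll": 0},{"jaw": 0.3,"linear": [0,0,-0.16],"roll": 0},{"jaw": 0.3,"linear": [0,0,-0.17],"roll": 0},{"jaw": 0.3,"linear": [0,0,-0.175],"roll": 0},{"jaw": 0.3,"linear": [0,0,-0.18],"roll": 0},{"jaw": 0.3,"linear": [0,0,-0.18],"roll": 0}])

```text
t: 10.02
tool_pos: [0.5363, -0.1799, 0.0864]
orientation: [1.252, 1.177, -1.253]
force: [-0.2, -0.6, 0.3]
opening: 0.0326
```

```bash
python3 -c "
from h import *
goto(-.021,.025,.086)
snap('wrist','w4');snap('side','d4');snap('scene','s4')
i=cv2.imread('pics/s4.png');cv2.imwrite('pics/w4c.png',np.hstack([cv2.resize(i[110:215,215:335],(400,350),interpolation=cv2.INTER_CUBIC),cv2.resize(cv2.imread('pics/w4.png')[:350],(400,350))]))"
```

```text
t 10.025 box xy [-0.0205 -0.0052] z 0.0864 yaw -3.44 F [-0.17 -0.56  0.25] -> lin [ 0.0005 -0.0007 -0.0504] roll 0.002
```

View pics/w4c.png

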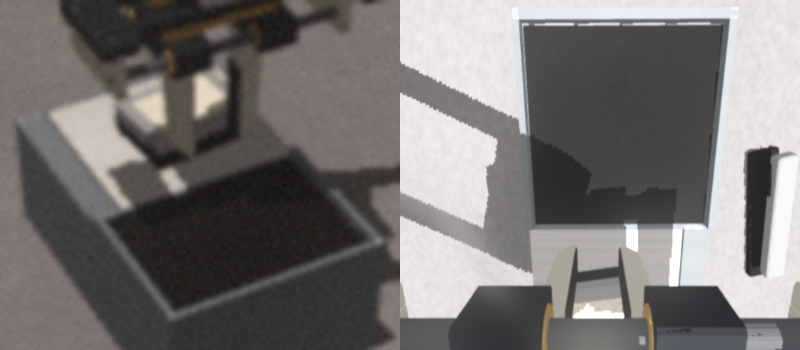

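The fingers passed over the tin again, which still sits behind them on the lid. The fingertip spacing in the wrist view (about 60 px for 32.6 mm) puts the tips about 30 mm short of the nominal TCP. I'll calibrate by touching down gently on the fixed ledge.

apply_moves(series=[{"jaw": 0.3,"linear": [0,0,-0.05],"roll": 0},{"jaw": 0.3,"linear": [0,0,-0.1],"roll": 0},{"jaw": 0.3,"linear": [0,0,-0.1],"roll": 0},{"jaw": 0.3,"linear": [0.015,0,-0.1],"roll": 0},{"jaw": 0.3,"linear": [0.025,0,-0.1],"roll": 0},{"jaw": 0.3,"linear": [0.03,0,-0.1],"roll": 0},{"jaw": 0.3,"linear": [0.03,0,-0.1],"roll": 0},{"jaw": 0.3,"linear": [0.03,0,-0.1],"roll": 0}])

```text
t: 11.18
tool_pos: [0.54, -0.1205, 0.0684]
orientation: [1.252, 1.176, -1.254]
force: [0.5, -0.0, 0.4]
opening: 0.0326
```

apply_moves(series=[{"jaw": 0.3,"linear": [0.003,0,0],"roll": 0},{"jaw": 0.3,"linear": [0.005,0,0],"roll": 0},{"jaw": 0.3,"linear": [0.005,0,0],"roll": 0}])

```text
t: 11.55
tool_pos: [0.5399, -0.1205, 0.0653]
orientation: [1.252, 1.177, -1.254]
force: [0.1, 0.4, -0.5]
opening: 0.0324
```

apply_moves(series=[{"jaw": 0.3,"linear": [0.003,0,0],"roll": 0},{"jaw": 0.3,"linear": [0.005,0,0],"roll": 0},{"jaw": 0.3,"linear": [0.005,0,0],"roll": 0}])

```text
t: 11.92
tool_pos: [0.5398, -0.1205, 0.0621]
orientation: [1.252, 1.177, -1.254]
force: [0.6, 0.3, 0.1]
opening: 0.0325
```

apply_moves(series=[{"jaw": 0.3,"linear": [0.003,0,0],"roll": 0},{"jaw": 0.3,"linear": [0.003,0,0],"roll": 0}])

```text
t: 12.18
tool_pos: [0.5401, -0.1205, 0.0613]
orientation: [1.252, 1.176, -1.254]
force: [-2.9, 1.4, 7.6]
opening: 0.0328
```

apply_moves(series=[{"jaw": 0.3,"linear": [0.003,0,0],"roll": 0},{"jaw": 0.3,"linear": [0.003,0,0],"roll": 0}])

```text
t: 12.42
tool_pos: [0.5401, -0.1206, 0.0613]
orientation: [1.252, 1.176, -1.254]
force: [-8.7, 2.8, 15.0]
opening: 0.0328
```

apply_moves(series=[{"jaw": 0.3,"linear": [0.003,0,0],"roll": 0},{"jaw": 0.3,"linear": [0.003,0,0],"roll": 0}])

```text
t: 12.68
tool_pos: [0.5401, -0.1206, 0.0612]
orientation: [1.252, 1.176, -1.254]
force: [-8.5, 2.0, 15.4]
opening: 0.0324
```

Contact came at reported z = 0.0613 on the 0.090 m ledge, so the offset is about 29 mm. Now I'll redo the push with the tips at 0.100 m (reported z about 0.071).

apply_moves(series=[{"jaw": 0.3,"linear": [-0.08,0,0],"roll": 0},{"jaw": 0.3,"linear": [-0.08,0,0.02],"roll": 0},{"jaw": 0.3,"linear": [-0.08,0,0.1],"roll": 0},{"jaw": 0.3,"linear": [-0.08,0,0.2],"roll": 0},{"jaw": 0.3,"linear": [-0.08,0,0.279],"roll": 0},{"jaw": 0.3,"linear": [-0.08,0,0.279],"roll": 0},{"jaw": 0.3,"linear": [-0.06,0,0.279],"roll": 0},{"jaw": 0.3,"linear": [-0.04,0,0.279],"roll": 0},{"jaw": 0.3,"linear": [-0.025,0,0.279],"roll": 0},{"jaw": 0.3,"linear": [-0.018,0,0.279],"roll": 0},{"jaw": 0.3,"linear": [-0.018,0,0.279],"roll": 0}])

```text
t: 14.05
tool_pos: [0.5299, -0.2871, 0.0722]
orientation: [1.252, 1.177, -1.253]
force: [-0.6, -0.5, -0.6]
opening: 0.0326
```

```bash
python3 -c "
from h import *
goto(-.021,.026,.071)"
```

```text
t 14.05 box xy [-0.0203 -0.1127] z 0.0722 yaw -3.43 F [-0.57 -0.53 -0.58] -> lin [ 0.0013 -0.0008 -0.2312] roll 0.002
```

apply_moves(series=[{"jaw": 0.3,"linear": [0,0,-0.01],"roll": 0},{"jaw": 0.3,"linear": [0,0,-0.02],"roll": 0},{"jaw": 0.3,"linear": [0,0,-0.03],"roll": 0},{"jaw": 0.3,"linear": [0,0,-0.04],"roll": 0},{"jaw": 0.3,"linear": [0,0,-0.05],"roll": 0},{"jaw": 0.3,"linear": [0,0,-0.06],"roll": 0},{"jaw": 0.3,"linear": [0,0,-0.07],"roll": 0},{"jaw": 0.3,"linear": [0,0,-0.08],"roll": 0},{"jaw": 0.3,"linear": [0,0,-0.09],"roll": 0},{"jaw": 0.3,"linear": [0,0,-0.1],"roll": 0},{"jaw": 0.3,"linear": [0,0,-0.11],"roll": 0},{"jaw": 0.3,"linear": [0,0,-0.12],"roll": 0},{"jaw": 0.3,"linear": [0,0,-0.13],"roll": 0},{"jaw": 0.3,"linear": [0,0,-0.14],"roll": 0},{"jaw": 0.3,"linear": [0,0,-0.15],"roll": 0},{"jaw": 0.3,"linear": [0,0,-0.16],"roll": 0},{"jaw": 0.3,"linear": [0,0,-0.17],"roll": 0},{"jaw": 0.3,"linear": [0,0,-0.18],"roll": 0},{"jaw": 0.3,"linear": [0,0,-0.185],"roll": 0},{"jaw": 0.3,"linear": [0,0,-0.185],"roll": 0}])

```text
t: 16.55
tool_pos: [0.5364, -0.1757, 0.0716]
orientation: [1.251, 1.178, -1.253]
force: [0.3, -0.8, 0.2]
opening: 0.0326
```

```bash
python3 -c "
from h import *
goto(-.021,.025,.071)
snap('wrist','w5');snap('scene','s5')
i=cv2.imread('pics/s5.png');cv2.imwrite('pics/w5c.png',np.hstack([cv2.resize(i[110:215,215:335],(400,350),interpolation=cv2.INTER_CUBIC),cv2.resize(cv2.imread('pics/w5.png')[:350],(400,350))]))"
```

```text
t 16.55 box xy [-0.0207 -0.0011] z 0.0716 yaw -3.4 F [ 0.29 -0.76  0.24] -> lin [ 0.0009 -0.0004 -0.0435] roll 0.003
```

View pics/w5c.png

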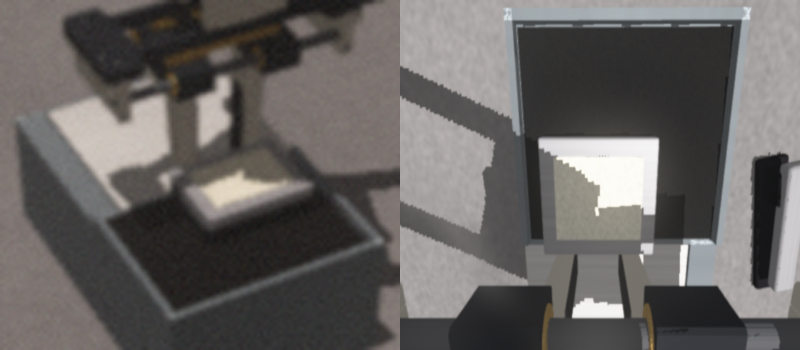

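The tin is now square against the fingers and mostly on the ledge, with its top at (540–658, 138–255). I'll push another 26 mm, then back off and rise.

apply_moves(series=[{"jaw": 0.3,"linear": [0,0,-0.01],"roll": 0},{"jaw": 0.3,"linear": [0,0,-0.02],"roll": 0},{"jaw": 0.3,"linear": [0,0,-0.03],"roll": 0},{"jaw": 0.3,"linear": [0,0,-0.038],"roll": 0},{"jaw": 0.3,"linear": [0,0,-0.043],"roll": 0},{"jaw": 0.3,"linear": [0,0,-0.043],"roll": 0},{"jaw": 0.3,"linear": [0,0,-0.043],"roll": 0},{"jaw": 0.3,"linear": [0,0,-0.01],"roll": 0},{"jaw": 0.3,"linear": [0,0,0.02],"roll": 0},{"jaw": 0.3,"linear": [-0.05,0,0.05],"roll": 0},{"jaw": 0.6,"linear": [-0.12,0,0.08],"roll": 0},{"jaw": 1,"linear": [-0.12,-0.05,0.1],"roll": 0},{"jaw": 1,"linear": [-0.12,-0.075,0.1],"roll": 0},{"jaw": 1,"linear": [-0.12,-0.075,0.1],"roll": 0},{"jaw": 1,"linear": [-0.12,-0.075,0.1],"roll": 0}])

```text
t: 18.52
tool_pos: [0.488, -0.2337, 0.1437]
orientation: [1.252, 1.177, -1.254]
force: [0.3, 0.0, 0.5]
opening: 0.0004
```

```bash
python3 -c "
from h import *
goto(-.068,-.059,.065)
snap('wrist','w6')"
```

```text
t 18.525 box xy [-0.0654 -0.0619] z 0.1437 yaw -3.46 F [0.33 0.03 0.49] -> lin [ 0.1311 -0.0045 -0.0052] roll 0.001
```

View pics/w6.png

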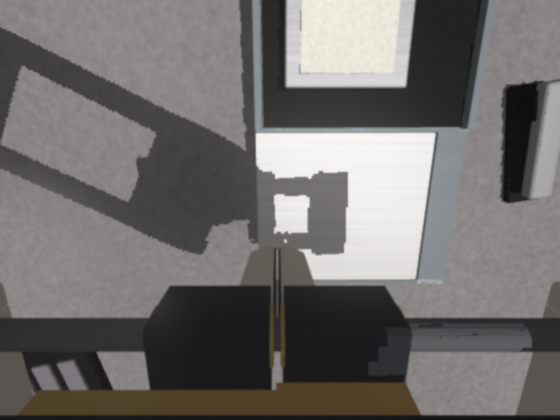

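apply_moves(series=[{"jaw": 1,"linear": [0.06,-0.003,-0.005],"roll": 0},{"jaw": 1,"linear": [0.1,-0.003,-0.005],"roll": 0},{"jaw": 1,"linear": [0.12,-0.003,-0.005],"roll": 0},{"jaw": 1,"linear": [0.127,-0.003,-0.005],"roll": 0},{"jaw": 1,"linear": [0.127,-0.003,-0.005],"roll": 0},{"jaw": 1,"linear": [0.127,-0.003,-0.005],"roll": 0}])

```text
t: 19.32
tool_pos: [0.4874, -0.231, 0.0685]
orientation: [1.252, 1.176, -1.253]
force: [0.1, 0.9, 0.0]
opening: 0.0006
```

```bash
python3 -c "
from h import *
goto(-.066,-.059,.058)
print(((ray('w6',[(286,88),(408,86),(256,130)],.114)[:,:2]-BT)@RB).round(4))"
```

```text
t 19.325 box xy [-0.0662 -0.0592] z 0.0685 yaw -3.43 F [0.06 0.86 0.01] -> lin [ 0.0175  0.0003 -0.0004] roll 0.002
[[-0.0591  0.0348]
 [ 0.0211  0.0361]
 [-0.0794  0.0078]]
```

apply_moves(series=[{"jaw": 1,"linear": [0.006,0,0],"roll": 0},{"jaw": 1,"linear": [0.012,0,0],"roll": 0},{"jaw": 1,"linear": [0.015,0,0],"roll": 0},{"jaw": 1,"linear": [0.018,0,0],"roll": 0},{"jaw": 1,"linear": [0.018,0,0],"roll": 0}])

```text
t: 19.95
tool_pos: [0.4877, -0.2312, 0.0581]
orientation: [1.252, 1.175, -1.253]
force: [-0.3, 0.5, 3.4]
opening: 0.0005
```

apply_moves(series=[{"jaw": 1,"linear": [0.002,0,0],"roll": 0},{"jaw": 1,"linear": [0.003,0,0],"roll": 0},{"jaw": 1,"linear": [0.003,0,0],"roll": 0}])

```text
t: 20.32
tool_pos: [0.4877, -0.2312, 0.0563]
orientation: [1.252, 1.175, -1.253]
force: [-0.3, 0.0, 3.2]
opening: 0.0004
```

apply_moves(series=[{"jaw": 1,"linear": [0.002,0,0],"roll": 0},{"jaw": 1,"linear": [0.002,0,0],"roll": 0},{"jaw": 1,"linear": [-0.02,0,0],"roll": 0},{"jaw": 1,"linear": [-0.04,0,0],"roll": 0},{"jaw": 1,"linear": [-0.06,0,0],"roll": 0},{"jaw": 1,"linear": [-0.08,0,0],"roll": 0},{"jaw": 1,"linear": [-0.1,0,0],"roll": 0},{"jaw": 1,"linear": [-0.12,0,0],"roll": 0},{"jaw": 1,"linear": [-0.16,0,0],"roll": 0},{"jaw": 1,"linear": [-0.22,0,0],"roll": 0},{"jaw": 1,"linear": [-0.3,0,0],"roll": 0},{"jaw": 1,"linear": [-0.3,0,0],"roll": 0},{"jaw": 1,"linear": [-0.3,0,0],"roll": 0},{"jaw": 1,"linear": [-0.3,0,0],"roll": 0}])

```text
t: 22.08
tool_pos: [0.4863, -0.2301, 0.2345]
orientation: [1.252, 1.178, -1.254]
force: [0.1, -0.8, -0.1]
opening: 0.0001
```

```bash
python3 -c "
from h import *
goto(-.066,-.059,.2)
snap('scene','s7');snap('wrist','w7')
i=cv2.imread('pics/s7.png');cv2.imwrite('pics/s7c.png',np.hstack([cv2.resize(i[100:400,170:450],(400,430)),cv2.resize(cv2.imread('pics/w7.png'),(400,430))]))"
```

```text
t 22.075 box xy [-0.0674 -0.0584] z 0.2345 yaw -3.43 F [ 0.08 -0.84 -0.1 ] -> lin [0.0576 0.0022 0.0009] roll 0.002
```

View pics/s7c.png

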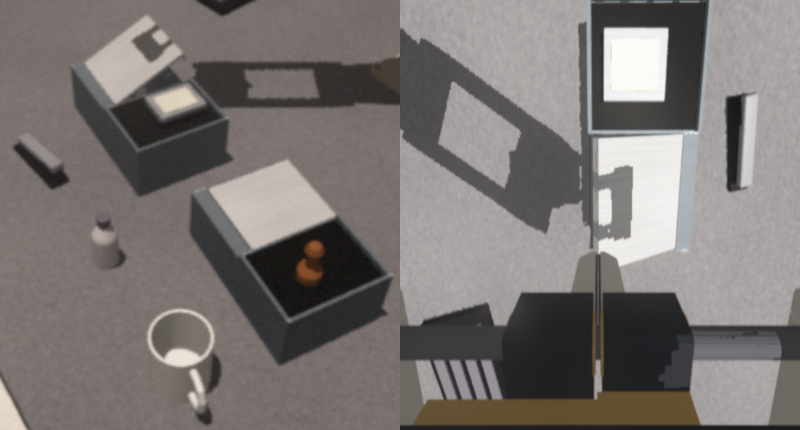

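The scene view shows box A's lid ajar at (135,60), the tin lying wholly on its ledge at (175,102), and box B shut with its stamp upright. The gripper is clear, so I'm handing in.

```bash
python3 -c "
from plant import *
print(close_job())"
```

```text
the job is handed in; nothing more can be done
None
```

The tin is on the fixed ledge of box A and that box's lid is ajar; I handed the job in at about 22 s of the 48 s allowed.

**What I did:** I slid the tin along +y with both fingertips until it lay about 35–95 mm across the box's y. The ledge runs from about 6 to 120 mm, so it is wholly on. I then pressed the front edge of the cleared lid about 5–6 mm and rose with it as it opened.

**Last checks:** In the last pictures the lid is ajar, the tin lies square on the ledge and box B is shut. The stamp, glue bottle, mug and stapler look undisturbed. The arm is clear of everything, with only sensor noise on the force reading.

**What disagreed:**
- **Tool length:** the real fingertips end about 29 mm short of the reported TCP. My first two pushes therefore passed over the tin without moving it. I measured the offset by touching down gently on the ledge, at about 15 N upwards and 18 N in all, and corrected for it.
- **Catch force:** I never saw the stated 4 to 5 N. The readings at the end of each press step were about 3.3 N, but the catch did release.

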